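Start the lathe in reverse for sanding

ROBOT

A 6-joint arm with a two-finger parallel gripper is mounted at the origin on the work surface. World frame = base frame: x ahead of the robot, y to its left, z up, the work surface at z = 0. Lengths are in m, angles in rad, forces in N, time in s.
With the tool pointing down it reaches from about 0.2 to 0.875 m from the base axis. Payload 3.4 kg.
Tool frame: the origin (TCP) lies between the finger pads; the fingertips stand 25 mm ahead of it and the grasp point (between the pads) lies 6 mm ahead of it (r.nose_length is the z of the fingertips in the tool frame, in m); z points along the fingers, x is the direction in which the jaws open and shut, and the axes are right-handed (so a half turn about z gives the same grasp; the last joint's range is limited). The gripper opens to 94 mm and grips with 3 to 60 N. Pads are 16 mm wide; open, the fingers measure 119 mm over their backs; the gripper's body (75 mm by 177 mm) begins 78 mm behind the grasp point.
Start: joints at [-1.33, 0.276, 1.505, -0, 1.361, -0.121], TCP at [0.204, -0.538, 0.23] pointing down, gripper open.
Joint ranges: [-2.89, 2.89], [-0.75, 2.08], [0.22, 2.7], [-1.18, 4.32], [0.11, 2.71], [-2.7, 2.7]. Speed limits (rad/s): [2.57, 2.57, 3.14, 3.14, 3.14, 3.14].

INTERFACE

Orientations are given as a unit quaternion [w, x, y, z].
In Python, from plant import r, gripper_to, inverse_kinematics, vision, models, telemetry gives the robot as it stands. Calls block until the motion is done:
- r.move_to(position, orientation): joint-space move of the TCP to a pose.
- r.move_l(position, rot=None, vel=0.15, guard=None): straight line of the TCP; rot=None keeps the orientation; vel is the mean speed in m/s. With guard (N) it stops when the force on the tool has changed by that much, and returns True; else False.
- r.movej(angles): joint-space move.
- gripper_to(opening, f_grip=None): finger opening in m; f_grip is the grip in N (None keeps the last); returns when the fingers have stopped.
- r.hold(seconds).
- inverse_kinematics(position, orientation): joint angles nearest the present ones, or None.
- vision.snapshot(name): name is "scene" or "top" or "wrist"; returns the picture (384x512x3 uint8, red, green, blue); there is no depth.
- vision.get_calibration(name): a dict with "fx", "fy", "cx", "cy" (pixels), "position" and "orientation" of the camera in the world. Camera axes: x right, y down, z forward; pixel columns grow to the right and rows downward; lengths in m; the calibration is good to about 2 mm. A picture is of the moment at which its call begins: read the wrist's pose just before it. get_calibration takes no time and is no camera call; for the wrist camera it gives the pose at the moment of the call.
A pose or a line that the arm cannot do raises r.PlanningError and nothing moves.
- r.sign_off(): hands the job in, once; it reports no verdict.
Trained networks look in the newest picture that a camera, given by its name, has taken for a name from the list of things; names that differ only in an ending like _2 or _b are one class to them, and where a whole thing is asked for, a point or a joint stands for the part that bears it (a point fixed in the world has none). Each returns a list of dicts, best first, with "score" (0 to 1); they miss things now and then, are a little off and sometimes report something else, mostly with a low value. They report only what shows in the picture. A call takes as long as a camera call. They do not tell look-alikes from the thing itself.
- models.boxes_of(thing, camera): "at" ([x, y, z] in m, in world coordinates, good to about 4 mm: the middle of the surface that is visible of it).
- models.regions_of(thing, camera): "pixels" (384x512 bool, what is visible of it).
- models.mark_of(thing, camera): "at" ([x, y, z] in m, in world coordinates, good to about 4 mm: a listed point, or the origin of a listed thing).
Readings, each from a call of its own:
- telemetry.current_t(): time.
- telemetry.current_joints(): joint angles.
- telemetry.current_dq(): joint speeds.
- telemetry.current_joint_efforts(): joint torques, N m.
- telemetry.current_ee_pos(): TCP position.
- telemetry.current_tool_rot(): TCP orientation.
- telemetry.current_wrist_force(): force on the tool from outside, world axes, zero at the start.
- telemetry.current_torque(): the same for the moment, N m.
- telemetry.current_opening(): finger opening in m.
Only numpy, scipy, OpenCV 4.12 (cv2) and the standard library are available. Lean on these libraries where they do the work, as an engineer would, in place of code of your own. Each camera call takes 0.05 s, during which the arm holds its last target. There are 200 camera calls.

TASK

The lathe stands still with a disc ready to be sanded in reverse. Working with the fingertips only, first push the square on-key of the dust extractor's starter fully in so that it stays in, then tip the direction rocker on the lathe's control box to reverse by pressing its raised near end until it snaps over, and only then press the round flat start button right in and let it go. Pick nothing up, do not press the mushroom stop button, leave the control box standing where it is and do not disturb the things lying around it.

Things in the scene. Friction and masses are not known exactly. Their poses are not given: they have to be found in the camera images.
- starter: dust extractor's starter: grey box 85 mm deep (x), 130 mm wide (y), flat top 62 mm above the bench, on a steel flange screwed to the bench. Two off-white keys on top: square on-key at its left (y = +27 mm), round domed off-key at its right (y = -27 mm). Origin: centre of underside, on the bench; z up; front faces -x. Stands left or right of the control box, turned up to 0.5 rad.
- on_key_top (a point): centre of the top of the on-key: square, 26 by 26 mm, flat, off-white; its top stands 10 mm above the box's face when out and 4 mm when in. Moves with the key; axes as the starter's.
- on_key (a joint): push-in depth of the on-key in m: 0 out (off, as at the start), 0.006 fully in (on). It is pressed straight down, resists with about 4 N at first, snaps over at half travel (0.003) and then stays in by itself. Interlocked with the off-key.
- off_key_top (a point): centre of the top of the off-key: round dome, 30 mm across; its top is 8 mm above the box's face at the start (pushed in) and comes up to 14 mm when the on-key goes in; pressing it then would push the on-key out again.
- control_box: lathe's control box, grey, loose on rubber feet, 150 mm deep (x), 250 wide (y). Panel slopes: 42 mm high at the front edge (-x, robot side), 72 at the back; normal leans 0.197 rad to the front. At x = -15 mm, left (+y) to right: speed knob y = 90 (38 wide, 18 tall), direction rocker 30, start -30, stop -90. Display behind. Origin: centre of underside, z up. Turned up to 0.33 rad.
- rocker_pivot (a point): middle of the direction rocker, on its tilt axis (along the control box's y), 7 mm above the panel. Black rocker with two wings, 46 mm long front to back, 24 mm wide; white square mark on the far wing, white bar on the near one. Axes turn with the rocker.
- rocker_near_end (a point): on the top of the rocker's near wing (towards the robot), 16 mm from the pivot; turns with the rocker. In forward (start) this wing stands up at 0.34 rad to the panel, its end about 8 mm higher than the pivot; in reverse it lies parallel to the panel, 7 mm above it.
- direction (a joint): angle of the direction rocker in rad: 0 forward (far end down, near end up, as at the start), 0.34 reverse (near end down). Pressing the near wing takes about 4 N at its end, 5 N at 16 mm from the pivot; it snaps over at half way (0.17) and stays.
- start_top (a point): centre of the top of the start button: flat dark-steel disc, 30 mm across, in a 42 mm collar 4 mm high; 13 mm above the panel when out. Its z axis is the panel's normal, its y axis the control box's y.
- start (a joint): push-in depth of the start button in m along the panel's normal: 0 out, 0.006 fully in; the spring takes 1.5 N at first and 5 N fully in, and returns it when let go.
- stop_top (a point): centre of the top of the stop button: mushroom head, 40 mm across, the tallest thing on the panel (27 mm above it). Not to be pressed.
- stop (a joint): push-in depth of the stop button in m: 0 out, 0.006 fully in. Not to be pressed.
- wax_tin: steel tin of wax, 72 mm across, 55 mm high, standing loose behind the control box. Origin: centre of its underside.
- chuck_key: steel T-shaped chuck key, about 115 mm long with a 110 mm crossbar, 13 mm thick, lying loose behind the starter. Origin: on its underside, near the crossbar.
- bowl: small turned wooden bowl, 124 mm across, 50 mm high, loose at the far side of the bench. Origin: centre of its underside.
- brush: bench brush, 200 mm long, lying loose at the left of the work. Origin: on its underside.
Not all that is in view belongs to the job. Of the things that look like the starter, take the one that is farthest to the robot's right at the start.

How it is judged:
By the outcome, as a careful person would: the job done as asked, in the order asked, and still so for the second after the job is handed in, with the robot touching nothing.
It also fails if it takes over 45 s, if anything falls off the work surface, if the arm or the gripper's body presses on something with over 40 N, if the wrist force passes 120 N, or if a joint passes its speed limit or range.

## Working session

There is one attempt and no reset: what is moved stays moved. The work goes in short steps, each a Python script; the robot and the scene stay as the last script left them, time stands still between calls to the robot, and variables do not carry over. Pictures are saved under pics/ and viewed, about 8 in all and at most 12, crops included, and the job is handed in when it is done.

```bash
mkdir -p pics; ls; python3 - <<'E'
from plant import r, vision, models, telemetry
import cv2,numpy as np
ims=[]
for c in ["scene","top"]:
    im=vision.snapshot(c); cv2.imwrite(f"pics/{c}0.png",cv2.cvtColor(im,cv2.COLOR_RGB2BGR))
    k=vision.get_calibration(c); print(c,k)
    for t in ["starter","on_key_top","off_key_top","control_box","rocker_pivot","rocker_near_end","start_top","stop_top"]:
        print(c,t,[(np.round(d["at"],3).tolist(),round(d["score"],2)) for d in models.mark_of(t,c)])
print(telemetry.current_t())
E
```

```text
pics
scene {'fx': 371.41999764854637, 'fy': 371.41999764854637, 'cx': 251.6166922757299, 'cy': 187.71233851853512, 'position': array([1.4739775 , 0.06797912, 0.74319532]), 'orientation': array([-0.3243541 ,  0.63612305,  0.61940012, -0.32632098])}
scene starter [([0.352, -0.066, 0.001], 0.85), ([0.336, 0.18, 0.0], 0.7), ([0.536, -0.17, -0.0], 0.62)]
scene on_key_top [([0.54, -0.147, 0.072], 0.46), ([0.355, -0.041, 0.075], 0.44), ([0.345, 0.205, 0.073], 0.37)]
scene off_key_top [([0.669, -0.175, -0.0], 0.7), ([0.324, 0.16, 0.071], 0.54), ([0.796, 0.03, 0.004], 0.53), ([0.342, -0.091, 0.066], 0.48), ([0.532, -0.198, 0.07], 0.43)]
scene control_box [([0.547, 0.179, 0.004], 0.91)]
scene rocker_pivot [([0.528, 0.088, 0.078], 0.6), ([0.535, 0.212, 0.066], 0.53)]
scene rocker_near_end [([0.522, 0.212, 0.067], 0.47)]
scene start_top [([0.529, 0.147, 0.066], 0.43)]
scene stop_top [([0.529, 0.09, 0.077], 0.44), ([0.67, -0.176, -0.001], 0.16)]
top {'fx': 434.1636665672375, 'fy': 434.1636665672375, 'cx': 252.6485232008777, 'cy': 193.47121875143813, 'position': array([0.48313624, 0.11251778, 1.25804702]), 'orientation': array([-0.01769183,  0.71562721, -0.69710203,  0.04016793])}
top starter [([0.535, -0.168, 0.002], 0.9), ([0.351, -0.062, 0.002], 0.82), ([0.334, 0.181, 0.002], 0.79), ([0.688, 0.216, -0.0], 0.56)]
top on_key_top [([0.538, -0.149, 0.07], 0.58), ([0.348, 0.204, 0.072], 0.48), ([0.36, -0.034, 0.071], 0.45)]
top off_key_top [([0.325, 0.154, 0.07], 0.66), ([0.333, -0.087, 0.072], 0.55), ([0.522, 0.085, 0.085], 0.49), ([0.526, -0.194, 0.072], 0.41)]
top control_box [([0.552, 0.177, -0.004], 0.94), ([0.528, -0.196, 0.073], 0.65)]
top rocker_pivot [([0.534, 0.207, 0.058], 0.64)]
top rocker_near_end [([0.52, 0.209, 0.063], 0.72)]
top start_top [([0.8, 0.024, 0.0], 0.75), ([0.532, 0.145, 0.07], 0.49)]
top stop_top [([0.528, 0.087, 0.081], 0.64)]
0.9
```

```bash
python3 - <<'E'
import cv2,numpy as np
a=cv2.imread("pics/top0.png");cv2.imwrite("pics/top0b.png",cv2.resize(a,(768,576),interpolation=cv2.INTER_CUBIC))
from plant import vision
from scipy.spatial.transform import Rotation as R
k=vision.get_calibration("top")
M=R.from_quat(np.r_[k["orientation"][1:],k["orientation"][0]])
for p in [(.535,-.169,.062),(.351,-.064,.062),(.335,.18,.062),(.539,-.148,.072),(.533,.21,.065),(.53,.146,.068)]:
    c=M.inv().apply(np.array(p)-k["position"]); print(p,np.round([k["cx"]+k["fx"]*c[0]/c[2],k["cy"]+k["fy"]*c[1]/c[2]]))
E
```

```text
(0.535, -0.169, 0.062) [340. 213.]
(0.351, -0.064, 0.062) [302. 279.]
(0.335, 0.18, 0.062) [212. 283.]
(0.539, -0.148, 0.072) [334. 211.]
(0.533, 0.21, 0.065) [203. 210.]
(0.53, 0.146, 0.068) [227. 211.]
```

View pics/top0b.png

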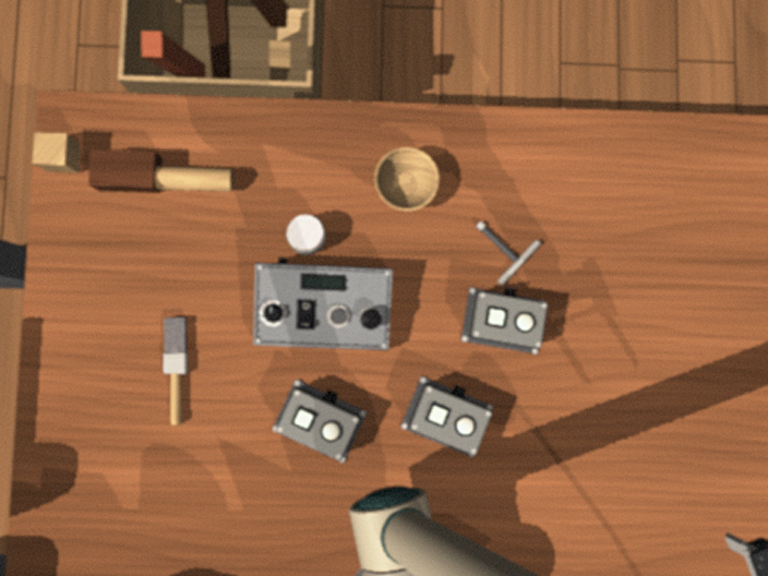

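View pics/scene0.png

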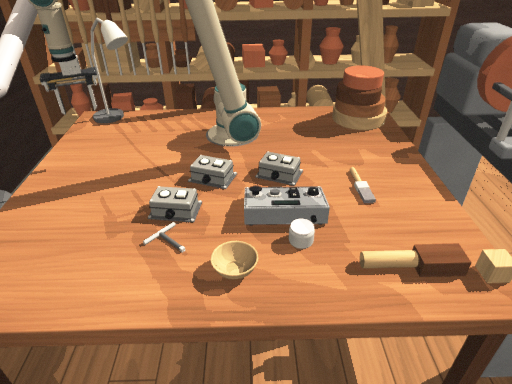

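Three look-alike starters appear in the top picture, at (337,213), (298,277) and (213,280). The one at (337,213), at y≈-0.17, is farthest to the robot's right. It also stands to the right of the control box with the chuck key behind it, as described. I'll confirm it with the wrist camera from a hover.

```bash
cat > h.py <<'E'
from plant import r, gripper_to, inverse_kinematics, vision, models, telemetry
import cv2, numpy as np
from scipy.spatial.transform import Rotation as R
L=r.nose_length
def quat(yaw,tilt=0.,flip=None):
    """tool z against the normal (leaning tilt to the front), tool x along +-the box's y"""
    B=R.from_euler("z",yaw)*R.from_euler("y",-tilt)
    best=None
    for s in (1,-1):
        x=B.apply([0,s,0]); z=-B.apply([0,0,1])
        q=R.from_matrix(np.c_[x,np.cross(z,x),z]).as_quat(); q=q[[3,0,1,2]]
        j=inverse_kinematics([0.5,0,0.25],q)
        if j is None: continue
        d=np.abs(j[5]-telemetry.current_joints()[5])
        if best is None or d<best[0]: best=(d,q)
    return best[1], B.apply([0,0,1])
def tcp(tip,n): return np.array(tip)+L*n    # TCP for a fingertip point
def snap(name,cam="wrist"):
    im=vision.snapshot(cam); cv2.imwrite(f"pics/{name}.png",cv2.cvtColor(im,cv2.COLOR_RGB2BGR)); return im
def marks(cam,*ts):
    for t in ts: print(cam,t,[(np.round(d["at"],4).tolist(),round(d["score"],2)) for d in models.mark_of(t,cam)][:3])
E
python3 - <<'E'
from h import *
gripper_to(0.0)
q,n=quat(-0.2)
r.move_to([0.50,-0.16,0.28],q)
print(L,telemetry.current_ee_pos(),vision.get_calibration("wrist"))
snap("w1"); marks("wrist","starter","on_key_top","off_key_top")
print(telemetry.current_joints(),telemetry.current_opening(),telemetry.current_t())
E
```

```text
0.025 [ 0.49986918 -0.16060391  0.27990392] {'fx': 301.21340102470947, 'fy': 301.21340102470947, 'cx': 257.5170841072936, 'cy': 191.10110453829589, 'position': array([ 0.41916281, -0.14268849,  0.4346134 ]), 'orientation': array([0.10964432, 0.76651884, 0.62643238, 0.08949562])}
wrist starter [([0.3485, -0.0653, 0.0024], 0.59), ([0.5376, -0.1407, 0.0698], 0.43)]
wrist on_key_top [([0.3605, -0.0328, 0.0688], 0.71), ([0.5409, -0.1394, 0.0713], 0.62)]
wrist off_key_top [([0.5286, -0.1951, 0.0713], 0.73), ([0.3384, -0.0861, 0.0678], 0.64)]
[-4.43534631e-01  1.75592045e-01  1.51824838e+00 -1.28276948e-04
  1.44797561e+00 -1.81297631e+00] 0.0005435370809028282 4.275
```

View pics/w1.png

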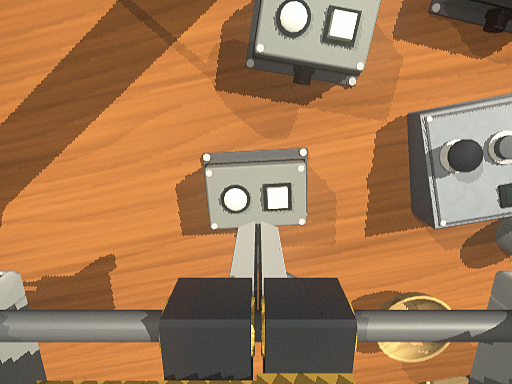

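The wrist picture shows the chosen starter near centre, with the square on-key at (277,197) and the round key at (235,199). The neighbouring starter is at the top, around (320,30), and the control box is at the right. I'll work out the key position from these pixels and compare it with the network's estimate.

```bash
cat >> h.py <<'E'
def ray(uv,z,k):
    M=R.from_quat(np.roll(k["orientation"],-1))
    d=M.apply([(uv[0]-k["cx"])/k["fx"],(uv[1]-k["cy"])/k["fy"],1]); p=k["position"]
    return p+d*(z-p[2])/d[2]
E
python3 - <<'E'
from h import *
k=vision.get_calibration("wrist")
g=cv2.imread("pics/w1.png",0)
m=(g[185:215,220:295]>225).astype("uint8")
n,l,s,c=cv2.connectedComponentsWithStats(m)
for i in range(1,n):
    if s[i,4]>50: print(s[i],ray(c[i]+[220,185],.072,k),c[i]+[220,185])
for uv in [(211,171),(302,168),(215,226),(301,221)]: print(uv,ray(uv,.062,k).round(4))
E
python3 - <<'E'
import cv2
a=cv2.imread("pics/w1.png")[140:240,190:320]
cv2.imwrite("pics/w1c.png",cv2.resize(a,None,fx=5,fy=5,interpolation=cv2.INTER_CUBIC))
E
```

```text
[  4   3  23  22 386] [ 0.52725721 -0.19352507  0.072     ] [235.19948187 198.89119171]
[ 47   2  21  22 414] [ 0.53628163 -0.1409824   0.072     ] [277.39855072 197.65700483]
(211, 171) [ 0.488  -0.2168  0.062 ]
(302, 168) [ 0.5072 -0.1034  0.062 ]
(215, 226) [ 0.5619 -0.2297  0.062 ]
(301, 221) [ 0.5777 -0.1161  0.062 ]
```

View pics/w1c.png

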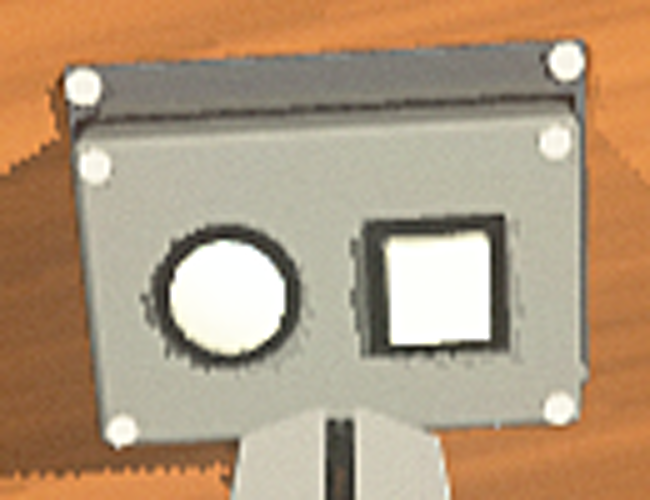

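The crop confirms it: this starter is turned about -0.17 rad, with its key at (0.537,-0.141), and my figure agrees with the network to 4 mm. I'll press it slowly under guard.

```bash
python3 - <<'E'
from h import *
q,n=quat(-0.17)
p=np.array([0.537,-0.141,0])
r.move_l(p+[0,0,.085+L],q,vel=.25)
print(r.move_l(p+[0,0,.060+L],vel=.02,guard=2.5),telemetry.current_ee_pos()-[0,0,L],telemetry.current_wrist_force())
print(r.move_l(p+[0,0,.060+L],vel=.02,guard=14),telemetry.current_ee_pos()-[0,0,L],telemetry.current_wrist_force())
r.move_l(p+[0,0,.20+L],vel=.25)
r.move_l([.50,-.16,.28],vel=.25)
snap("w2"); marks("wrist","on_key_top","off_key_top")
g=cv2.imread("pics/w2.png");cv2.imwrite("pics/w2c.png",cv2.resize(g[140:240,190:320],None,fx=5,fy=5,interpolation=cv2.INTER_CUBIC))
q2,n2=quat(0.0)
r.move_to([.47,.17,.28],q2)
snap("w3"); marks("wrist","rocker_pivot","rocker_near_end","start_top","stop_top","control_box")
print(telemetry.current_t(),telemetry.current_wrist_force())
E
```

```text
True [ 0.53683906 -0.14095324  0.07054305] [-0.0186293   0.11102529  0.79648847]
True [ 0.53671647 -0.14086893  0.06621911] [-1.33502473  0.53077765  5.42772197]
wrist on_key_top [([0.3605, -0.0399, 0.0734], 0.89), ([0.5377, -0.1363, 0.0642], 0.65)]
wrist off_key_top [([0.5263, -0.1968, 0.0756], 0.81), ([0.3378, -0.0856, 0.067], 0.75)]
wrist rocker_pivot [([0.5348, 0.2093, 0.06], 0.93)]
wrist rocker_near_end [([0.5167, 0.2081, 0.065], 0.77)]
wrist start_top [([0.5337, 0.1512, 0.0682], 0.72)]
wrist stop_top [([0.5269, 0.0891, 0.0766], 0.58)]
wrist control_box [([0.5488, 0.1756, -0.001], 0.88), ([0.6674, -0.1761, 0.0006], 0.65)]
9.0667 [0.51326082 0.79918494 0.27310772]
```

View pics/w2c.png

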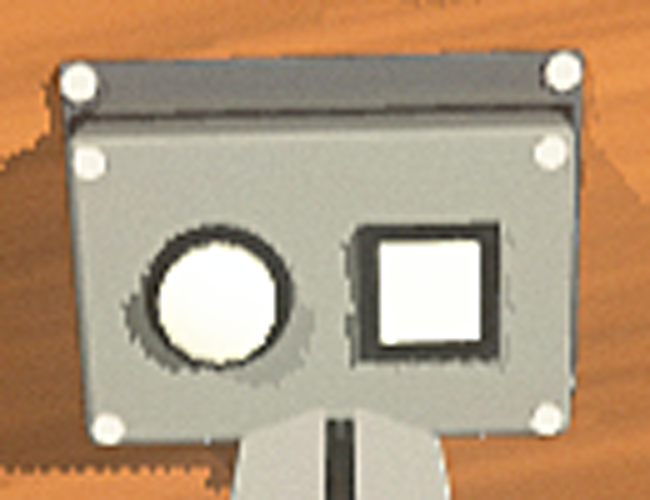

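View pics/w3.png

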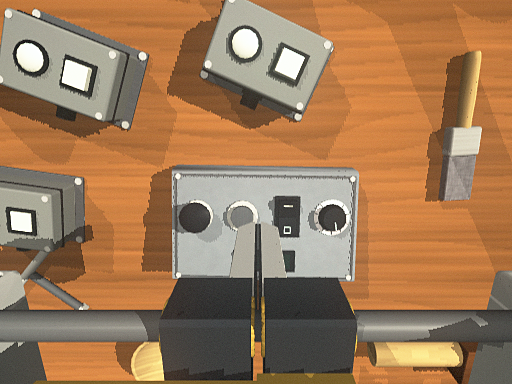

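In the crop, the off-key now stands higher with a longer shadow, and the on-key bottomed at z=0.0662, so it is in and latched. In the second picture the rocker is at (287,216), start at (242,213), the stop mushroom at (195,217) and the knob at (331,217).

```bash
python3 - <<'E'
from h import *
k=vision.get_calibration("wrist")
for nm,uv,z in [("fr",(178,179),.043),("fl",(352,174),.043),("br",(178,275),.071),("bl",(350,275),.071),("start",(242,214),.067),("rock",(287,216),.061)]:
    print(nm,ray(uv,z,k).round(4))
for c in ["scene","top"]:
    vision.snapshot(c); marks(c,"rocker_pivot","start_top")
g=cv2.imread("pics/w3.png");cv2.imwrite("pics/w3c.png",cv2.resize(g[155:290,160:370],None,fx=3.5,fy=3.5,interpolation=cv2.INTER_CUBIC))
E
```

```text
fr [0.4854 0.0644 0.043 ]
fl [0.4787 0.2967 0.043 ]
br [0.6138 0.0619 0.071 ]
bl [0.614  0.2974 0.071 ]
start [0.5264 0.1506 0.067 ]
rock [0.5315 0.2098 0.061 ]
scene rocker_pivot [([0.5351, 0.2098, 0.0651], 0.55)]
scene start_top [([0.5305, 0.1441, 0.0658], 0.55)]
top rocker_pivot [([0.5349, 0.206, 0.0617], 0.39)]
top start_top []
```

View pics/w3c.png

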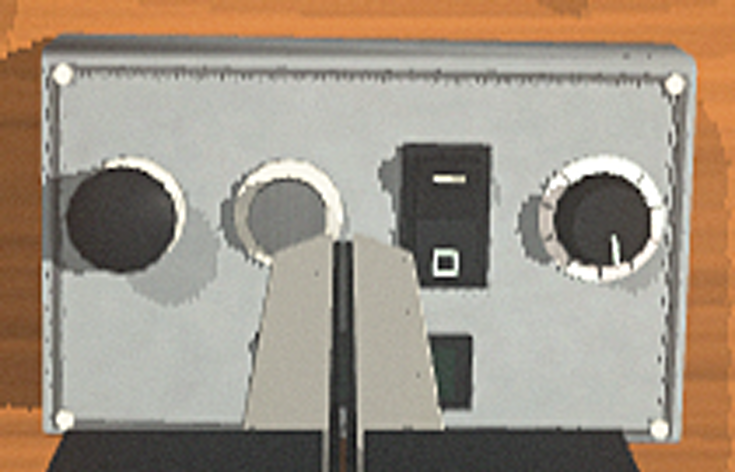

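The crop refines the yaw to about -0.015 rad. The pivot at (0.534,0.2095) and start at (0.532,0.150) agree with the known layout and the network. Next I'll press the rocker along the panel normal, then look.

```bash
python3 - <<'E'
from h import *
yaw=-.015
q,n=quat(yaw,.197)
B=R.from_euler("z",yaw)*R.from_euler("y",-.197)
piv=np.array([.534,.2095,.061]); e=piv+B.apply([-.0165,0,0])
pos=lambda h: tcp(e+n*h,n)
hgt=lambda: ((telemetry.current_ee_pos()-pos(0))@n).round(4)
r.move_l(pos(.08),q,vel=.25); r.move_l(pos(.02),vel=.15)
print(r.move_l(pos(-.003),vel=.02,guard=2),hgt(),telemetry.current_wrist_force())
print(r.move_l(pos(-.003),vel=.02,guard=9),hgt(),telemetry.current_wrist_force())
r.move_l(pos(.08),vel=.25)
q2,_=quat(0)
r.move_l([.47,.17,.28],q2,vel=.25)
snap("w4"); marks("wrist","rocker_pivot","rocker_near_end","start_top","control_box")
g=cv2.imread("pics/w4.png");cv2.imwrite("pics/w4c.png",cv2.resize(g[155:290,160:370],None,fx=3.5,fy=3.5,interpolation=cv2.INTER_CUBIC))
print(telemetry.current_t())
E
```

```text
True 0.0067 [-0.41431019 -0.49091593  3.28961584]
True 0.0002 [-2.62419283 -0.60767324  7.37580856]
wrist rocker_pivot [([0.5329, 0.2081, 0.0595], 0.66)]
wrist rocker_near_end [([0.5174, 0.2126, 0.0567], 0.83)]
wrist start_top [([0.533, 0.1481, 0.0685], 0.92), ([0.5333, 0.2079, 0.0618], 0.52), ([0.5288, 0.09, 0.077], 0.29)]
wrist control_box [([0.5478, 0.1803, 0.001], 0.61)]
13.0917
```

View pics/w4c.png

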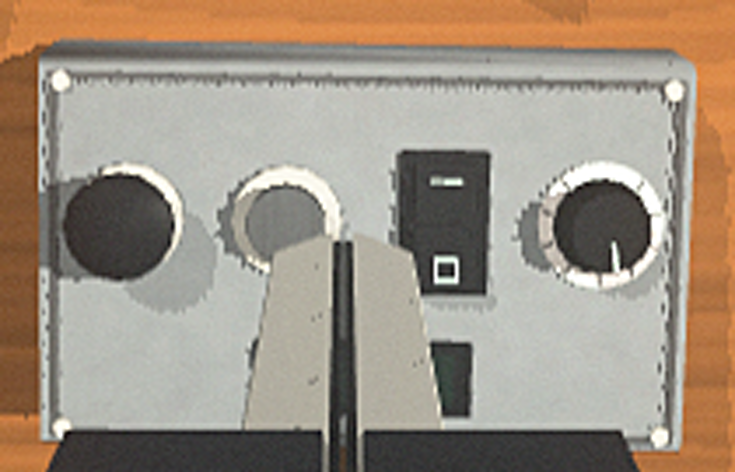

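The picture shows the rocker lying level, with the shadow now at its far end, and the fingertip bottomed at the expected plane. Everything shifted about 1.7 px, so I'll check whether the camera moved or the box did.

```bash
python3 - <<'E'
import cv2,numpy as np
a=cv2.imread("pics/w3.png",0).astype("float32");b=cv2.imread("pics/w4.png",0).astype("float32")
for n,(y0,y1,x0,x1) in dict(box=(160,225,165,365),starters=(0,135,0,330),brush=(40,210,420,500),st1=(165,250,0,90)).items():
    A,B=a[y0:y1,x0:x1],b[y0:y1,x0:x1]
    print(n,cv2.phaseCorrelate(A,B,cv2.createHanningWindow(A.shape[::-1],cv2.CV_32F)))
E
```

```text
box ((-0.49258109896364033, 1.670267056841226), 0.978172410859002)
starters ((-0.7753551616930281, 2.070203421258995), 0.9923654303531098)
brush ((0.23625503625831357, 1.5133486370280878), 0.9740896783934699)
st1 ((-1.4860079118491285, 1.9374926331571203), 1.0255429562227225)
```

The whole scene shifted together, so only the camera pose differs and the box hasn't moved. Now I'll press start.

```bash
python3 - <<'E'
from h import *
yaw=-.015
q,n=quat(yaw,.197)
s=np.array([.532,.1495,.0668])
pos=lambda h: tcp(s+n*h,n)
hgt=lambda: ((telemetry.current_ee_pos()-pos(0))@n).round(4)
r.move_l(pos(.08),q,vel=.25); r.move_l(pos(.012),vel=.15)
print(r.move_l(pos(-.009),vel=.02,guard=1.2),hgt(),telemetry.current_wrist_force())
print(r.move_l(pos(-.009),vel=.02,guard=11),hgt(),telemetry.current_wrist_force())
r.hold(.3); print(hgt(),telemetry.current_wrist_force())
r.move_l(pos(.08),vel=.2)
q2,_=quat(0)
r.move_l([.47,.17,.28],q2,vel=.25)
snap("w5"); marks("wrist","rocker_near_end","start_top","control_box","on_key_top")
g=cv2.imread("pics/w5.png");cv2.imwrite("pics/w5b.png",cv2.resize(g,(768,576)))
print(telemetry.current_t())
a=cv2.imread("pics/w4.png",0).astype("float32");b=cv2.imread("pics/w5.png",0).astype("float32")
for m,(y0,y1,x0,x1) in dict(box=(160,225,165,365),starters=(0,135,0,330)).items():
    A,C=a[y0:y1,x0:x1],b[y0:y1,x0:x1]
    print(m,cv2.phaseCorrelate(A,C,cv2.createHanningWindow(A.shape[::-1],cv2.CV_32F))[0])
E
```

```text
True -0.0012 [-0.12740754  0.55304605  1.99603717]
True -0.0057 [-1.65740417  0.12718901  4.97330943]
-0.0057 [-1.90123166 -0.48584088  7.08755913]
wrist rocker_near_end [([0.5171, 0.2075, 0.0573], 0.68)]
wrist start_top [([0.5346, 0.1475, 0.0675], 0.83), ([0.5356, -0.1686, -0.0012], 0.39)]
wrist control_box [([0.5508, 0.1773, -0.0023], 0.84)]
wrist on_key_top [([0.5407, -0.1378, 0.0669], 0.92), ([0.3442, 0.203, 0.0719], 0.67), ([0.3597, -0.0389, 0.0709], 0.56)]
17.1
box (0.19521750410216043, -0.2144868987356503)
starters (0.21262700334284546, 0.242681116347498)
```

View pics/w5b.png

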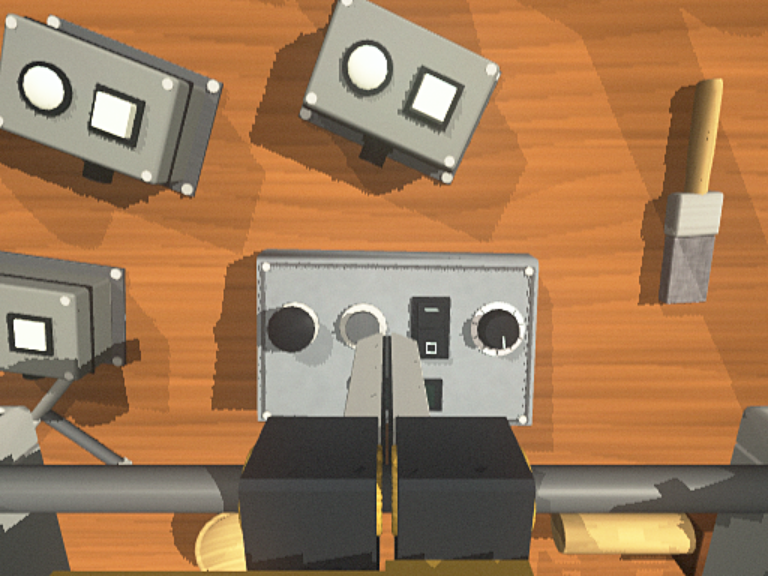

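```bash
python3 - <<'E'
from h import *
print(telemetry.current_wrist_force()); r.sign_off(); print(telemetry.current_t())
E
```

```text
[-0.44611283 -0.54983435  0.07413747]
the job is handed in; nothing more can be done
the job is handed in; nothing more can be done
```

I did the three presses in the order asked with the closed fingertips and handed the job in at about 17 s, with the arm clear of everything.

- **On-key:** I used the starter farthest to the right. Its key bottomed at z = 0.0662 m, where fully in should be 0.066 m. The pictures afterwards show the off-key risen and the on-key still in.
- **Rocker:** it bottomed 0.2 mm from the expected reverse plane. The picture shows it lying level, in reverse.
- **Start button:** I pressed until the 11 N guard tripped, then held it at about 7 N, which is more than the 5 N spring. I take that as fully in, although the measured travel came out at about 5.4–5.7 mm rather than 6 mm, within the calibration error. After I let go, the network put its top at 0.0675 m, which is out (0.067 m expected).

**Surroundings:** I did not touch the stop button. The control box had not moved within image precision. I saw nothing displaced in the last wrist picture, but it hides the wax tin and shows the bowl only in part, and I did not measure these.

The trained networks also reported some wrong spots and the look-alike starters. I ruled these out with the pictures and the known layout. None of my final checks failed.

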